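Punch a locating mark on the round microscopy specimen

ROBOT

A 6-joint arm with a two-finger parallel gripper is mounted at the origin on the work surface. World frame = base frame: x ahead of the robot, y to its left, z up, the work surface at z = 0. Lengths are in m, angles in degrees, forces in N, time in s.
With the tool pointing down it reaches from about 0.275 to 0.85 m from the base axis. Payload 19 kg.
Tool frame: the origin (TCP) lies midway between the tips of the shut fingers; the grasp point (between the pads) lies 19 mm behind it; z points along the fingers, y is the direction in which the jaws open and shut (so a half turn about z gives the same grasp; the last joint's range is limited). The gripper opens to 85 mm and grips with 20 to 120 N. Pads are 22 mm wide; open, the fingers measure 114 mm over their backs; the gripper's body (76 mm by 85 mm) begins 54 mm behind the grasp point. The pads swing forward as they close: fully open they stand 13 mm farther back than shut.
Start: joints at [-76.261, 8.623, 82.357, -0, 89.026, -7.678], TCP at [0.21, -0.535, 0.196] pointing down, gripper open.
Joint ranges: [-160.23, 160.23], [-39.13, 120.54], [6.94, 153.29], [-79.49, 259.48], [9.18, 160.14], [-161.06, 161.06]. Speed limits (degrees/s): [108.29, 108.29, 127.2, 172.46, 172.46, 172.46].

INTERFACE

Orientations are given as a 3x3 rotation matrix whose columns are the frame's x, y, z axes.
In Python, from plant import manip gives the robot as it stands.
- The arm moves only by the tool move_arm, never from a script. Its argument "commands" is a list of rows, each a list of 6 numbers: the shift along the world's x, y, z in mm, then the turn, a rotation vector about the world's x, y, z in rad. A call has 1 to 5 rows; each row is the pose to reach, as a shift and turn from the pose measured when the call began; what a row does not reach only later rows make up. A row lasts 1/8 s, in which the tool goes at most 62.5 mm and 10.7 degrees, less where a joint would pass 70% of its speed; a pose out of reach is approached as far as the arm can. A call with a gripper value outside its range is refused whole. "grip" is the finger opening in mm, from 0 to 85.4, set as the call begins (left out, the last holds). The fingers move at their own pace and stop on an object; "grip_force" is the grip in N (left out, the last holds). Time passes only in rows, so rows that repeat a pose let the fingers close. It gives the time, the measured TCP pose, the force and the opening at its end, in the units of the state.
- manip.sense(): the state, without advancing time (a new reading comes with each control period).
- manip.capture(name): name is "scene" or "top" or "wrist"; returns the picture (480x640x3 uint8, red, green, blue); there is no depth.
- manip.camera_info(name): a dict with "mtx" (3x3 intrinsics, pixels), "dist_coeffs" ([k1, k2, p1, p2, k3] as OpenCV has them; the pictures are not rectified), "camera_from_world" (4x4, takes a point from world to camera coordinates); the wrist camera has in their place "tool_from_camera" (4x4, takes a point from camera to tool coordinates, whose origin is the TCP and whose axes are the flange's). Camera axes: x right, y down, z forward; pixel columns grow to the right and rows downward; lengths in m; the calibration is good to about 2 mm. A picture is of the moment at which its call begins: read the wrist's pose just before it. camera_info takes no time and is no camera call.
- manip.close_job(): hands the job in, once; it reports no verdict.
Trained networks look in the newest picture that a camera, given by its name, has taken for a name from the list of things; names that differ only in an ending like _2 or _b are one class to them, and where a whole thing is asked for, a point or a joint stands for the part that bears it (a point fixed in the world has none). Each returns a list of dicts, best first, with "confidence" (0 to 1); they miss things now and then, are a little off and sometimes report something else, mostly with a low value. They report only what shows in the picture. A call takes as long as a camera call. They do not tell look-alikes from the thing itself.
- manip.look_for(name, camera): "xy" ([column, row] in pixels, amid what is visible of it).
- manip.place_of(name, camera): "xy" ([column, row] in pixels: a listed point, or the origin of a listed thing).
The state is a dict: "time": time; "joint_pos": joint angles; "joint_velocities": joint speeds; "effort": joint torques, N m; "position": TCP position; "eef_rot": TCP orientation; "wrist_force": force on the tool from outside, world axes, zero at the start; "wrist_torque": the same for the moment, N m; "width": finger opening in m.
Only numpy, scipy, OpenCV 4.12 (cv2) and the standard library are available. Lean on these libraries where they do the work, as an engineer would, in place of code of your own. Each camera call takes 0.05 s, during which the arm holds its last target.

TASK

Take the automatic centre punch from its fork stand and, holding it upright with its point inside the small scribed circle on the round specimen, press straight down until it trips; do not trip it anywhere else. Then hang the punch back upright in the fork by its collar and let go, leaving the specimens in their tray and everything else on the bench undisturbed.

Things in the scene. Friction and masses are not known exactly. Their poses are not given: they have to be found in the camera images.
- punch: Steel centre punch, 138 mm long, 150 g, hanging upright, point down, in the fork stand. Origin at the extended nose's point, z up its axis. Nose 8 mm wide, conical for its last 11 mm; barrel 16 mm wide from z 24 to 75 mm; collar 32 mm wide, z 75 to 81; knurled grip 18 mm wide, z 81 to 130; dark cap to z 138. Grip it from above at the knurling, near z 108; the collar stops fingers sliding down.
- nose (a joint): How far the punch's nose is pushed into the barrel, m: 0 = out, 0.010 = fully in. Resistance starts at 2 N, rises to about 15 N at 7 mm, then collapses (the punch trips with a snap) and the nose runs in to its stop at 10 mm, about 3.5 N there; over 8.5 mm counts as tripped. It springs out by itself when lifted.
- punch_tip (a point): The point of the punch's nose (moves with the nose).
- stand: Fork stand fixed to the bench: dark base 100 x 80 x 10 mm, aluminium column at its +x side, on top two prongs whose slot opens to its -x. Origin under the base's middle, z up. Prongs run from x -35 to +11 mm (slot's closed end), each 12 mm wide, 22 mm apart, top at z 90 mm, 10 mm thick; a lip 3 mm high, 5 mm long on each -x end. Nothing is higher.
- fork_rest (a point): Where the punch hangs: mid-slot over the base's middle, at the height of the prongs' top (90 mm over the bench), axes as the stand's. The barrel hangs between the prongs, the collar's underside (75 mm above the point) resting on both, so the point is 15 mm above the bench.
- tray: Low aluminium tray fixed to the bench, 62 mm (x) x 170 mm (y) x 14 mm high, 4 mm walls and floor, divided along y into three cells, each holding a loose steel specimen 20 mm tall with a scribed circle 10 mm across and a small cross on the middle of its top. Origin under its middle.
- round_specimen: The round steel specimen, a disc of 34 mm diameter and 20 mm height, 140 g, loose in any one of the tray's three cells. Origin at the centre of its underside (4 mm above the bench), z up.
- round_mark (a point): Centre of the scribed circle on top of the round specimen, 20 mm above its underside: where the punch mark must go.
- square_specimen: A square steel specimen 32 x 32 x 20 mm in another cell; not to be marked. Origin at the centre of its underside.
- bar_specimen: A rectangular steel specimen 40 x 18 x 20 mm in another cell; not to be marked. Origin at the centre of its underside.
- jar: Small closed sample jar, 36 mm diameter, 50 mm high, standing about 100 mm from the stand's middle, on its column side; leave it standing. Origin at the centre of its underside.
- loupe: Black magnifier puck, 38 mm diameter, 22 mm high, lying beside the tray; leave it there. Origin at the centre of its underside.
- beaker: Empty glass beaker, 68 mm diameter, 90 mm high, beyond the work area; leave it standing. Origin at the centre of its underside.
- dish: Shallow clear dish, 90 mm diameter, 16 mm high, beyond the work area; leave it there. Origin at the centre of its underside.
There are look-alikes about, which are no part of the job. Leave any green or orange look-alike of the round_specimen alone.

How it is judged:
By the outcome, as a careful person would: the job done as asked, in the order asked, and still so for the second after the job is handed in, with the robot touching nothing.
It also fails if it takes over 50 s, if anything falls off the work surface, if the arm or the gripper's body presses on something with over 40 N, if the wrist force passes 120 N, or if a joint passes its speed limit or range.

## Working session

There is one attempt and no reset: what is moved stays moved. The work goes in short steps, Python scripts to look and compute and a tool call to move; the robot and the scene stay as the last step left them, time stands still between calls to the robot, and variables do not carry over. Pictures are saved under pics/ and viewed, and the job is handed in when it is done.

Besides the shell and the picture viewer there is one more tool, called after "Emit:" as a command line: name --pt "numbers of a row" for each row, then --argument value for the rest. move_arm: Moves the arm, as the interface text tells. Its arguments: {"type":"object","properties":{"commands":{"type":"array","items":{"type":"array","items":{"type":"number"}}},"grip":{"type":"number"},"grip_force":{"type":"number"}},"required":["commands"]}

```bash
ls; mkdir -p pics; cat > h.py <<'E'
import numpy as np, cv2
from plant import manip
def save(img,n): cv2.imwrite('pics/'+n,img[:,:,::-1])
def cam(name):
    i=manip.camera_info(name); K=np.array(i['mtx']);d=np.array(i['dist_coeffs'])
    if name=='wrist':
        s=manip.sense(); T=np.eye(4);T[:3,:3]=s['eef_rot'];T[:3,3]=s['position']
        wc=T@np.array(i['tool_from_camera'])
    else: wc=np.linalg.inv(np.array(i['camera_from_world']))
    return K,d,wc
def ray(xy,c):
    K,d,wc=c
    u=cv2.undistortPoints(np.array([[xy]],float),K,d)[0,0]
    return wc[:3,3], wc[:3,:3]@np.array([u[0],u[1],1])
def onz(xy,z,c):
    o,v=ray(xy,c); return o+v*(z-o[2])/v[2]
def proj(p,c):
    K,d,wc=c; cw=np.linalg.inv(wc)
    return cv2.projectPoints(np.array([p],float),cv2.Rodrigues(cw[:3,:3])[0],cw[:3,3],K,d)[0][0,0]
E
python3 - <<'E'
from h import *
s=manip.sense(); print(s['time'],s['wrist_force'],s['width'],s['eef_rot'])
for n in ['scene','top','wrist']:
    im=manip.capture(n); save(im,n+'0.png'); c=cam(n); print(n,c[2].round(3).tolist())
    for t in ['punch','punch_tip','fork_rest','round_mark','round_specimen','stand','tray','jar','loupe']:
        if n=='wrist' and t!='x' : continue
        zz={'fork_rest':.09,'round_mark':.024,'round_specimen':.004,'punch_tip':.015,'punch':.015}.get(t,0)
        for r in manip.place_of(t,n)[:3]: print(n,t,np.round(r['xy'],1),round(r['confidence'],2),onz(r['xy'],zz,c).round(4))
E
```

```text
pics
0.0 [-0.20927954  0.40324265 -0.12946946] 0.08552514915506632 [[ 9.30945010e-01  3.65159296e-01 -2.76924484e-04]
 [ 3.65159364e-01 -9.30944310e-01  1.15314408e-03]
 [ 1.63280006e-04 -1.17463529e-03 -9.99999297e-01]]
scene [[0.35, 0.599, -0.72, 1.317], [0.937, -0.21, 0.28, -0.301], [0.016, -0.773, -0.634, 0.692], [0.0, 0.0, 0.0, 1.0]]
scene fork_rest [368.9 186.6] 0.91 [0.4897 0.1507 0.09  ]
scene round_mark [161.8 266.1] 0.73 [ 0.5267 -0.3188  0.024 ]
scene round_mark [155.5 245.8] 0.65 [ 0.4575 -0.3234  0.024 ]
scene round_mark [194.4 288.4] 0.58 [ 0.6117 -0.2675  0.024 ]
scene round_specimen [159.3 250.2] 0.76 [ 0.4496 -0.318   0.004 ]
scene round_specimen [162.1 273.2] 0.74 [ 0.5251 -0.3215  0.004 ]
scene round_specimen [190.4 295.4] 0.68 [ 0.6072 -0.2774  0.004 ]
scene stand [369.8 221.8] 0.63 [0.5026 0.1554 0.    ]
scene tray [226.7 250.7] 0.81 [ 0.4946 -0.18    0.    ]
scene tray [383.4 310.7] 0.17 [0.7647 0.0592 0.    ]
scene jar [382.3 248.9] 0.57 [0.6002 0.1389 0.    ]
scene loupe [239.3 275.7] 0.55 [ 0.5799 -0.1734  0.    ]
top [[0.014, -0.989, 0.147, 0.452], [-0.999, 
[... 245 characters left out ...]
]
top round_mark [470.4 330.9] 0.71 [ 0.4543 -0.3161  0.024 ]
top round_mark [471. 293.] 0.62 [ 0.5211 -0.3184  0.024 ]
top round_specimen [468.6 293.4] 0.81 [ 0.5217 -0.3199  0.004 ]
top round_specimen [439.7 247.8] 0.63 [ 0.6039 -0.2679  0.004 ]
top round_specimen [471.2 330. ] 0.61 [ 0.456  -0.3235  0.004 ]
top stand [204.8 301.7] 0.65 [0.4997 0.1534 0.    ]
top tray [391.1 304.1] 0.92 [ 0.5009 -0.179   0.    ]
top tray [426.1 312.5] 0.21 [ 0.4866 -0.2424  0.    ]
top jar [214.9 248.5] 0.74 [0.5955 0.1391 0.    ]
top loupe [393.2 262.6] 0.86 [ 0.5759 -0.183   0.    ]
wrist [[0.366, -0.886, -0.286, 0.284], [-0.931, -0.349, -0.112, -0.508], [0.0, 0.307, -0.952, 0.374], [0.0, 0.0, 0.0, 1.0]]
```

View pics/scene0.png

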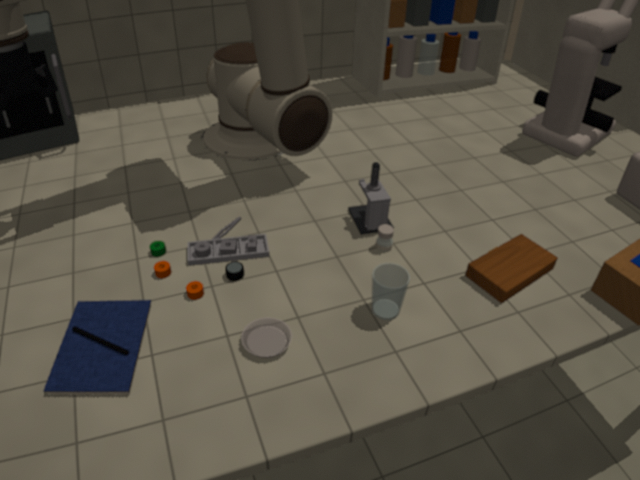

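View pics/top0.png

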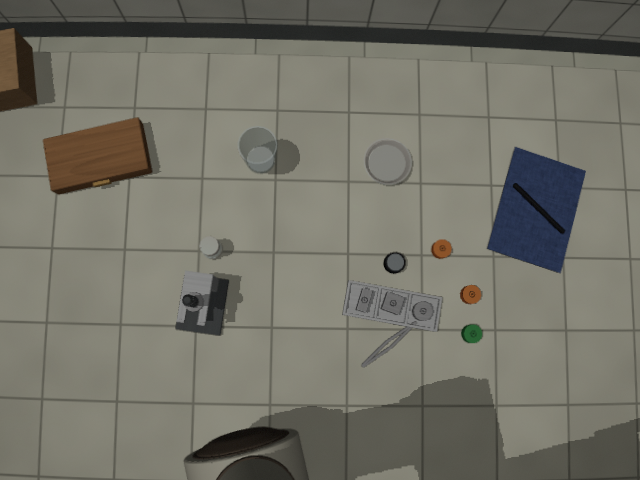

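```bash
python3 - <<'E'
import cv2
a=cv2.imread('pics/top0.png')
cv2.imwrite('pics/t_tray.png',cv2.resize(a[220:350,330:500],None,fx=4.5,fy=4.5,interpolation=cv2.INTER_CUBIC))
cv2.imwrite('pics/t_st.png',cv2.resize(a[220:350,140:260],None,fx=4.5,fy=4.5,interpolation=cv2.INTER_CUBIC))
E
```

```text
(no output)
```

View pics/t_tray.png

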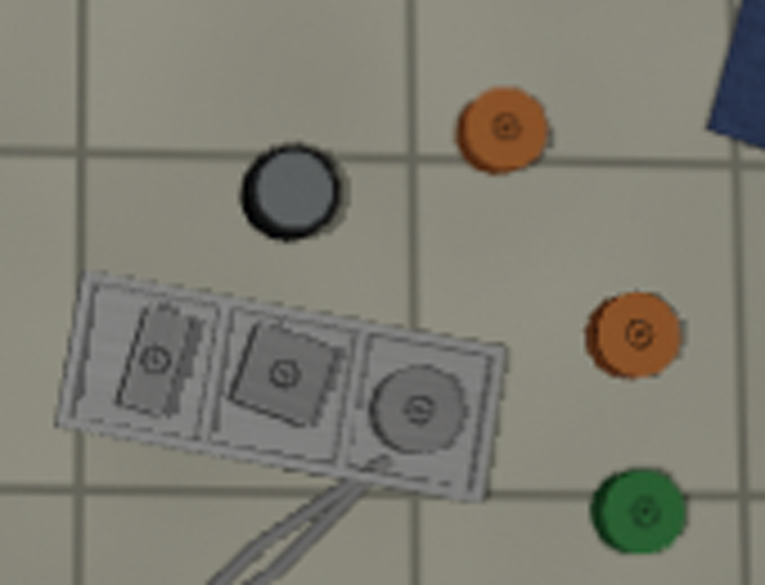

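View pics/t_st.png

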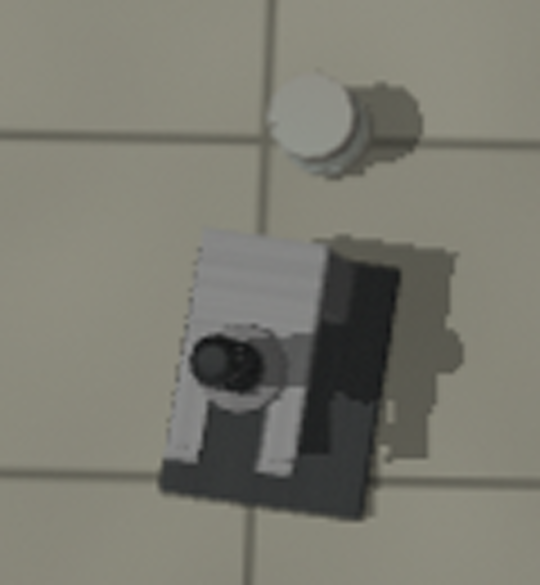

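Look-alikes in the top view are orange at (442,249) and (472,294), and green at (472,333). The real round specimen is the steel disc at (423,311), in the tray's right cell; the other two cells hold the square and the bar. The punch hangs with its cap at (193,300), and the slot opens toward -x. Next I'll take a close wrist look over the mark.

Emit:
move_arm --pt "40 43 14 0 0 0" --pt "80 86 14 0 0 0" --pt "120 129 14 0 0 0" --pt "160 172 14 0 0 0" --pt "200 215 14 0 0 0"

```text
time: 1.68
position: [0.411, -0.3187, 0.2101]
eef_rot: [[0.931, 0.365, 0.0], [0.365, -0.931, -0.0], [0.0, 0.0, -1.0]]
wrist_force: [0.0, -0.9, -0.3]
width: 0.0853
```

Emit:
move_arm --pt "40 43 0 0 0 0" --pt "80 86 0 0 0 0" --pt "90 96 0 0 0 0" --pt "90 96 0 0 0 0" --pt "90 96 0 0 0 0"

```text
time: 2.3
position: [0.5003, -0.2237, 0.2101]
eef_rot: [[0.931, 0.364, 0.0], [0.364, -0.931, -0.001], [-0.0, 0.001, -1.0]]
wrist_force: [-0.7, -0.8, 0.5]
width: 0.0855
```

```bash
python3 - <<'E'
from h import *
s=manip.sense(); print(s['time'],s['position'],s['joint_pos'])
c=cam('wrist'); im=manip.capture('wrist'); save(im,'w1.png')
for t in ['round_mark','round_specimen']:
    for r in manip.place_of(t,'wrist')[:4]: print(t,np.round(r['xy'],1),round(r['confidence'],2),onz(r['xy'],.024 if t=='round_mark' else .004,c).round(4))
E
```

```text
2.3 [ 0.50033758 -0.22365398  0.21007232] [-3.21267541e+01  5.12906441e+00  8.46203273e+01 -2.08286130e-02
  9.02281695e+01  3.65217149e+01]
round_mark [394.2 282.7] 0.85 [ 0.456  -0.3209  0.024 ]
round_mark [412.5 114.7] 0.8 [ 0.6046 -0.2701  0.024 ]
round_mark [321.3 216.7] 0.7 [ 0.4918 -0.2299  0.024 ]
round_mark [423. 216.] 0.62 [ 0.527  -0.3178  0.024 ]
round_specimen [415.2 219.6] 0.68 [ 0.5183 -0.3189  0.004 ]
round_specimen [389.8 274.8] 0.68 [ 0.4558 -0.3199  0.004 ]
round_specimen [403.6 114.9] 0.63 [ 0.6031 -0.2667  0.004 ]
round_specimen [322.1 212.2] 0.56 [ 0.4918 -0.2308  0.004 ]
```

View pics/w1.png

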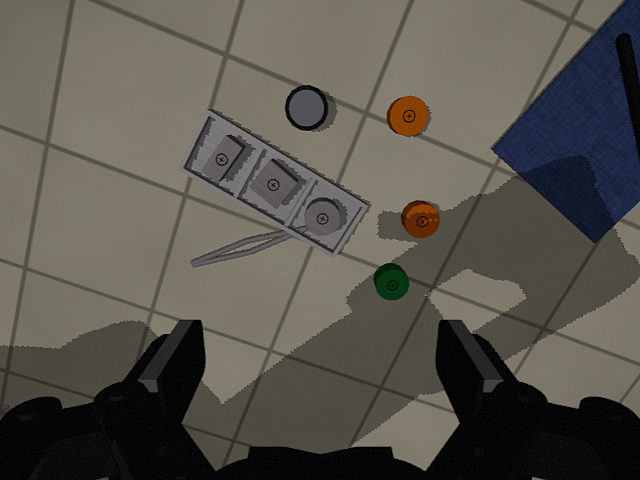

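The wrist view shows the steel disc's mark at (322,218) in the tray, with the orange discs at (408,116) and (421,220) and the green one at (391,284). Now over to the punch.

Emit:
move_arm --pt "0 60 0 0 0 0" --pt "0 120 0 0 0 0" --pt "0 180 0 0 0 0" --pt "0 240 0 0 0 0" --pt "0 300 0 0 0 0"

```text
time: 3.08
position: [0.5001, 0.0774, 0.2105]
eef_rot: [[0.932, 0.362, 0.001], [0.362, -0.932, -0.001], [0.001, 0.001, -1.0]]
wrist_force: [0.9, -0.4, -0.3]
width: 0.0855
```

Emit:
move_arm --pt "5 50 5 0 0 0" --pt "15 90 10 0 0 0" --pt "15 90 10 0 0 0" --pt "15 90 10 0 0 0"

```text
time: 3.58
position: [0.515, 0.1666, 0.2203]
eef_rot: [[0.932, 0.362, 0.001], [0.362, -0.932, -0.001], [0.0, 0.001, -1.0]]
wrist_force: [-0.1, 0.5, -0.2]
width: 0.085
```

```bash
python3 - <<'E'
from h import *
s=manip.sense(); print(s['time'],s['position'],s['joint_pos'])
c=cam('wrist'); im=manip.capture('wrist'); save(im,'w2.png')
for t,z in [('punch',.015),('fork_rest',.09),('punch_tip',.015),('stand',0)]:
    for r in manip.place_of(t,'wrist')[:4]: print(t,np.round(r['xy'],1),round(r['confidence'],2),onz(r['xy'],z,c).round(4))
E
```

```text
3.575 [0.51501516 0.16659303 0.22028938] [ 9.80749212e+00  4.15164192e+00  8.45034932e+01 -5.90003449e-02
  9.13051198e+01  7.85943005e+01]
punch [320.3 220. ] 0.77 [0.4988 0.1582 0.015 ]
stand [322.  219.1] 0.89 [0.4968 0.1555 0.    ]
```

View pics/w2.png

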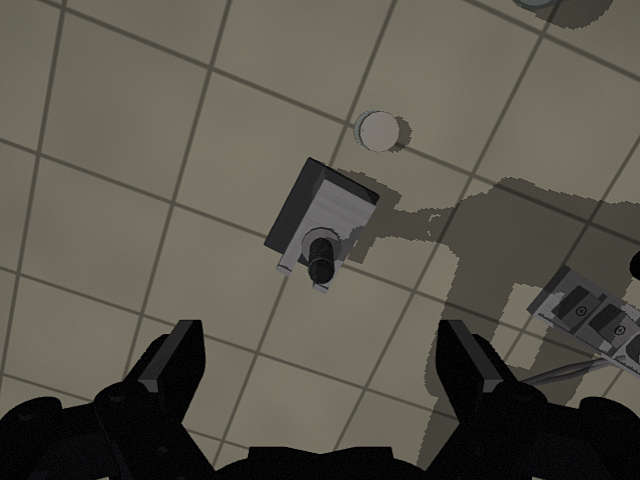

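```bash
python3 - <<'E'
from h import *
c=cam('wrist')
print(onz((320,271),.153,c),onz((321,243),.096,c))
t=cam('top')
print(onz((187.1,300),.153,t),onz((193.6,301.8),.096,t))
for p in ((175.5,328.6),(221,335)): print(onz(p,.01,t))
for p in ((264,243),(313,158),(378,193)): print(onz(p,.05,c), onz(p,.09,c),onz(p,.01,c))
a=cv2.imread('pics/w2.png')
cv2.imwrite('pics/w2c.png',cv2.resize(a[140:310,240:400],None,fx=3.5,fy=3.5,interpolation=cv2.INTER_CUBIC))
a=cv2.imread('pics/w1.png')
cv2.imwrite('pics/w1c.png',cv2.resize(a[170:270,270:390],None,fx=5,fy=5,interpolation=cv2.INTER_CUBIC))
E
```

```text
[0.49919034 0.1588536  0.153     ] [0.50070627 0.15853474 0.096     ]
[0.49495953 0.15669571 0.153     ] [0.49494127 0.15661685 0.096     ]
[0.45125714 0.20151262 0.01      ]
[0.44172933 0.12139441 0.01      ]
[0.46849237 0.2014939  0.05      ] [0.48233895 0.20063824 0.09      ] [0.4546458  0.20234955 0.01      ]
[0.55557354 0.18704763 0.05      ] [0.55942305 0.18785043 0.09      ] [0.55172403 0.18624484 0.01      ]
[0.54807644 0.12326539 0.05      ] [0.55278663 0.13139049 0.09      ] [0.54336625 0.11514028 0.01      ]
```

View pics/w2c.png

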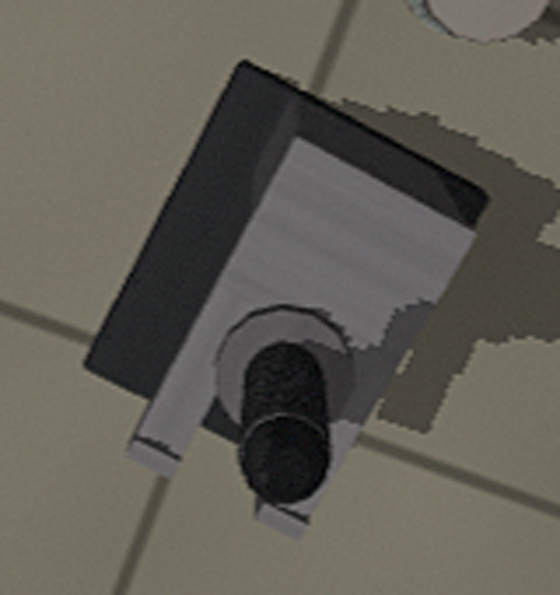

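View pics/w1c.png

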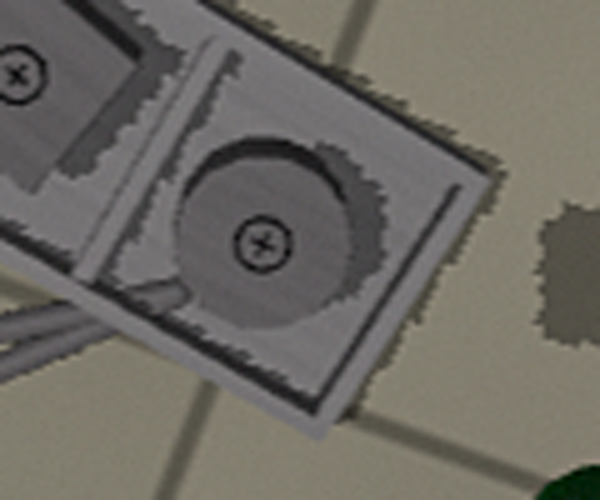

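Emit:
move_arm --pt "-17 -8 -35 0 0 0" --pt "-17 -8 -35 0 0 0" --pt "-17 -8 -35 0 0 0"

```text
time: 4.2
position: [0.4988, 0.1585, 0.1869]
eef_rot: [[0.933, 0.361, 0.003], [0.361, -0.933, -0.0], [0.002, 0.001, -1.0]]
wrist_force: [1.1, -0.1, 0.9]
width: 0.0855
```

```bash
python3 - <<'E'
from h import *
s=manip.sense(); print(s['time'],s['position'])
c=cam('wrist'); im=manip.capture('wrist'); save(im,'w3.png')
P=s['position']
for q in [(P[0],P[1],.153),(P[0],P[1],.096)]: print(proj(q,c))
cv2.imwrite('pics/w3c.png',cv2.resize(im[150:400,200:440,::-1],None,fx=2.4,fy=2.4,interpolation=cv2.INTER_CUBIC))
E
```

```text
4.2 [0.49882863 0.1585219  0.18686955]
[317.46390973 263.84581964]
[317.85104558 235.37260264]
```

View pics/w3c.png

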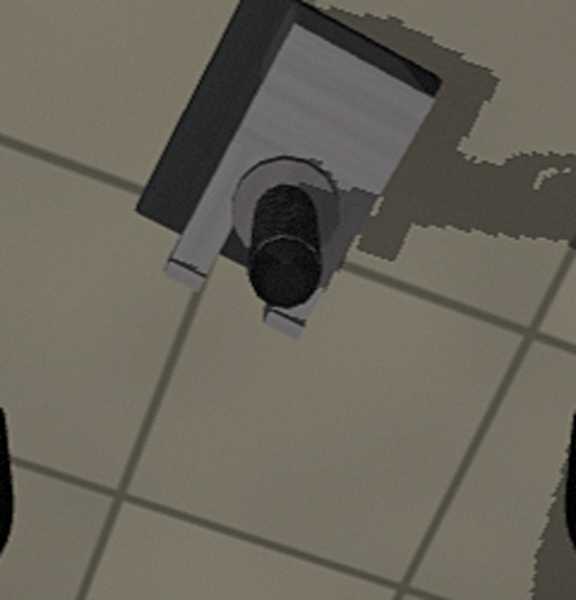

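The cap is at (319,263) and the collar at (319,236), both within about 1 px of where they should project, so the punch is under the TCP. Descending to grip.

Emit:
move_arm --pt "0 0 -40 0 0 0" --pt "0 0 -70 0 0 0" --pt "0 0 -81 0 0 0" --pt "0 0 -81 0 0 0" --pt "0 0 -81 0 0 0"

```text
time: 4.88
position: [0.4998, 0.1588, 0.1075]
eef_rot: [[0.933, 0.361, 0.005], [0.361, -0.933, 0.0], [0.005, 0.002, -1.0]]
wrist_force: [-0.1, -0.5, 0.3]
width: 0.0854
```

Emit:
move_arm --pt "0 0 0 0 0 0" --pt "0 0 0 0 0 0" --pt "0 0 0 0 0 0" --pt "0 0 0 0 0 0" --pt "0 0 0 0 0 0" --grip 10 --grip_force 80

```text
time: 5.5
position: [0.5, 0.1589, 0.1078]
eef_rot: [[0.933, 0.361, 0.006], [0.361, -0.933, 0.0], [0.005, 0.002, -1.0]]
wrist_force: [-0.0, 1.1, 5.0]
width: 0.0127
```

```bash
python3 - <<'E'
from h import *
s=manip.sense(); print(s['time'],s['position'],s['width'],s['wrist_force'],s['wrist_torque'])
im=manip.capture('wrist'); save(im,'w4.png')
E
```

```text
5.5 [0.500003   0.15893716 0.10778692] 0.012709840564236321 [-0.0446955   1.13246872  5.03948104] [ 0.23496461  0.16104307 -0.02043842]
```

View pics/w4.png

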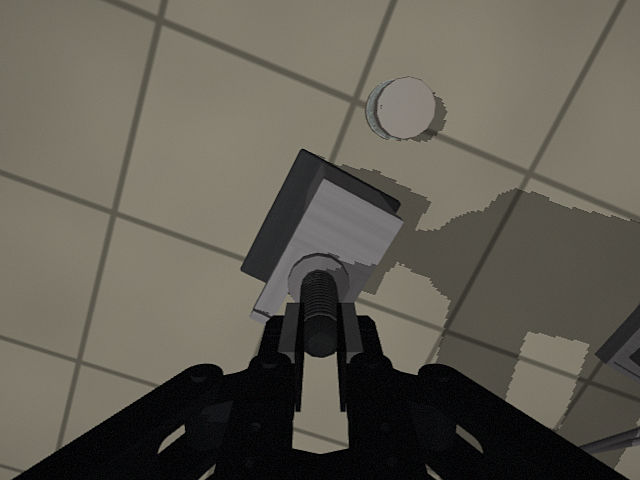

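Width reads 12.7 mm against an 18 mm knurl, so I'll let the grip settle and view it closely.

Emit:
move_arm --pt "0 0 0 0 0 0" --pt "0 0 0 0 0 0"

```text
time: 5.8
position: [0.5, 0.1589, 0.1078]
eef_rot: [[0.933, 0.361, 0.006], [0.361, -0.933, 0.0], [0.005, 0.002, -1.0]]
wrist_force: [-1.1, 0.5, 3.5]
width: 0.0129
```

```bash
python3 - <<'E'
from h import *
s=manip.sense(); print(s['time'],s['position'],s['width'],s['wrist_force'],s['wrist_torque'])
im=manip.capture('wrist'); save(cv2.resize(im[220:420,220:420],None,fx=3,fy=3,interpolation=cv2.INTER_CUBIC),'w5.png')
im=manip.capture('scene'); save(cv2.resize(im[80:280,280:480],None,fx=3,fy=3,interpolation=cv2.INTER_CUBIC),'s5.png')
E
```

```text
5.8 [0.49999306 0.15894212 0.1078382 ] 0.012938592392604194 [-1.05673373  0.53309975  3.53443423] [0.13329765 0.15006634 0.00641694]
```

View pics/w5.png

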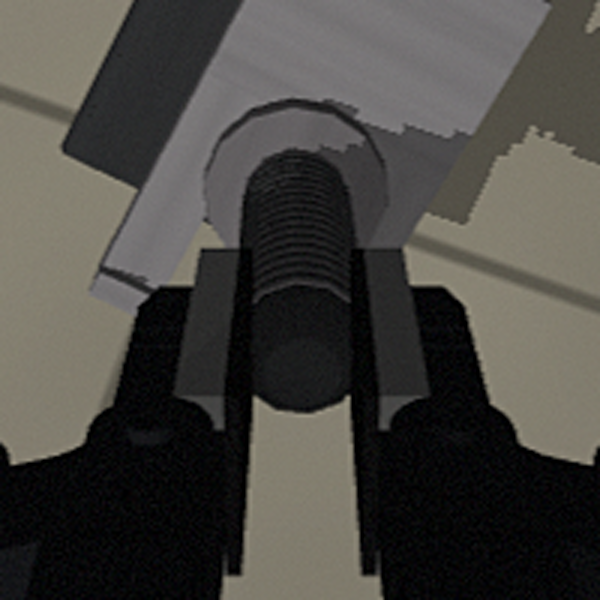

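View pics/s5.png

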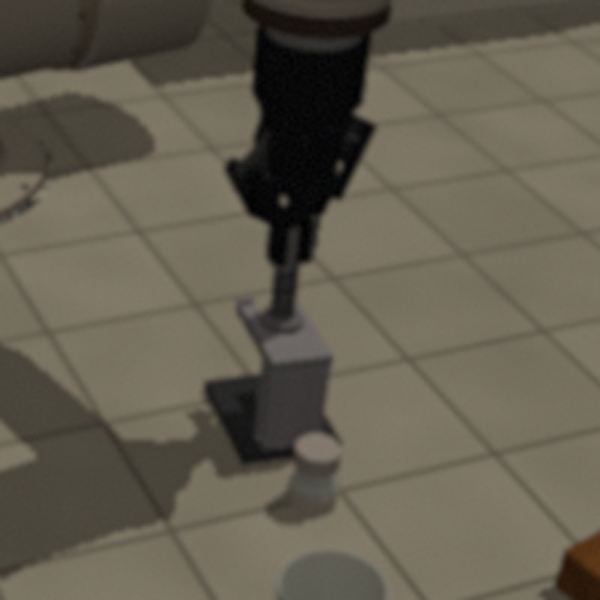

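The pads hold the knurl squarely between them, with the collar just below. Lifting straight up.

Emit:
move_arm --pt "0 0 10 0 0 0" --pt "0 0 30 0 0 0" --pt "0 0 60 0 0 0" --pt "0 0 90 0 0 0" --pt "0 0 120 0 0 0"

```text
time: 6.52
position: [0.4998, 0.1588, 0.2292]
eef_rot: [[0.933, 0.361, 0.005], [0.361, -0.933, 0.0], [0.005, 0.002, -1.0]]
wrist_force: [0.3, -1.1, -2.1]
width: 0.0122
```

Emit:
move_arm --pt "0 0 6 0 0 0" --pt "0 0 6 0 0 0"

```text
time: 6.78
position: [0.4997, 0.1588, 0.2347]
eef_rot: [[0.933, 0.361, 0.005], [0.361, -0.933, 0.0], [0.005, 0.002, -1.0]]
wrist_force: [0.2, -0.4, -2.6]
width: 0.0126
```

```bash
python3 - <<'E'
from h import *
s=manip.sense(); print(s['time'],s['position'],s['width'],s['wrist_force'],s['wrist_torque'],s['eef_rot'][:,2])
c=cam('wrist');im=manip.capture('wrist'); save(im,'w6.png')
for r in manip.place_of('punch_tip','wrist')[:3]+manip.place_of('fork_rest','wrist')[:2]: print(r)
im=manip.capture('scene'); save(cv2.resize(im[80:280,280:480],None,fx=3,fy=3,interpolation=cv2.INTER_CUBIC),'s6.png')
P=s['position'];
for d in (.05,-.008,-.089): print(proj((P[0],P[1],P[2]+d),c))
for r in manip.place_of('punch_tip','scene')[:3]: print(r)
print(proj((P[0],P[1],P[2]-.089),cam('scene')))
E
```

```text
6.775 [0.49971867 0.15875228 0.23473246] 0.012606357269460773 [ 0.15485466 -0.36147156 -2.60726643] [ 0.00544823  0.02147103 -0.04535778] [ 5.25287441e-03  8.43984338e-05 -9.99986200e-01]
{'xy': [315.3, 239.0], 'confidence': 0.56}
{'xy': [318.2, 221.5], 'confidence': 0.6}
[316.44721836 343.95843099]
[317.21151207 281.87693802]
[317.77105984 236.44030632]
{'xy': [377.8, 164.9], 'confidence': 0.46}
{'xy': [385.5, 311.2], 'confidence': 0.16}
[376.46303046 166.5137201 ]
```

View pics/w6.png

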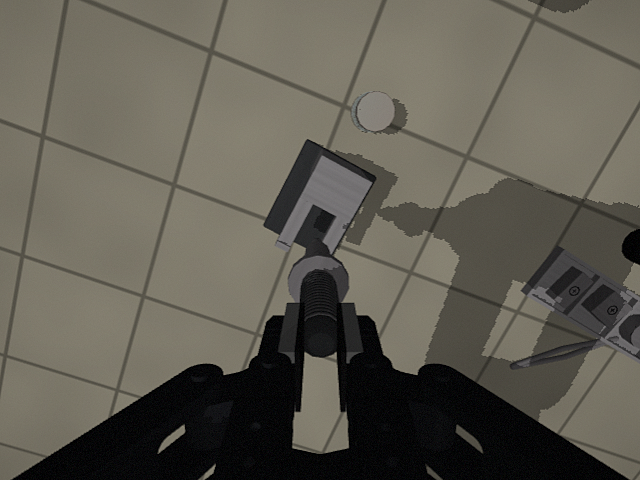

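View pics/s6.png

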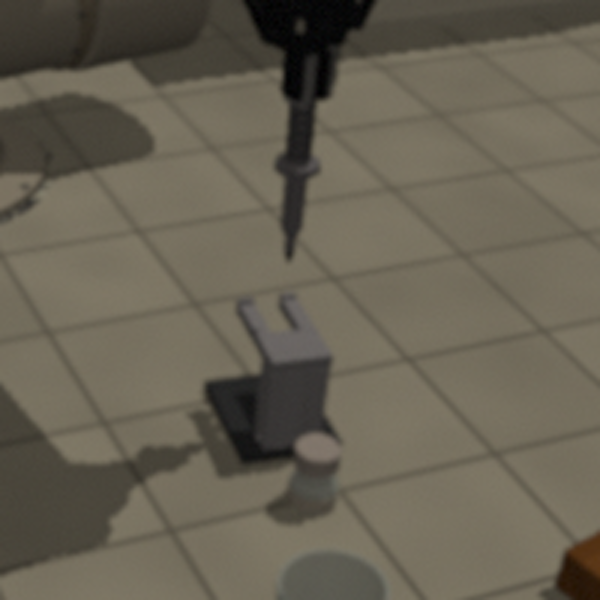

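The punch hangs straight in the gripper, with its tip at about (316,239) and clear of the fork; the stand hasn't moved. Carrying it to above the mark.

Emit:
move_arm --pt "0 -55 0 0 0 0" --pt "-2 -110 0 0 0 0" --pt "-4 -165 0 0 0 0" --pt "-6 -220 0 0 0 0" --pt "-8 -275 0 0 0 0"

```text
time: 7.65
position: [0.4911, -0.1179, 0.2339]
eef_rot: [[0.933, 0.361, 0.004], [0.361, -0.933, 0.0], [0.004, 0.001, -1.0]]
wrist_force: [1.7, 0.8, -2.1]
width: 0.0128
```

Emit:
move_arm --pt "0 -55 -40 0 0 0" --pt "0 -105 -80 0 0 0" --pt "0 -113 -92 0 0 0" --pt "0 -113 -92 0 0 0" --pt "0 -113 -92 0 0 0"

```text
time: 8.28
position: [0.4916, -0.2301, 0.143]
eef_rot: [[0.932, 0.362, 0.005], [0.362, -0.932, -0.0], [0.005, 0.002, -1.0]]
wrist_force: [0.4, -0.0, -2.5]
width: 0.0128
```

```bash
python3 - <<'E'
from h import *
s=manip.sense(); print(s['time'],s['position'],s['width'],s['wrist_force'],s['eef_rot'][:,2])
c=cam('wrist');im=manip.capture('wrist'); save(cv2.resize(im[150:400,200:440],None,fx=2.4,fy=2.4,interpolation=cv2.INTER_CUBIC),'w7.png')
for n in ('wrist','scene','top'):
  if n!='wrist': im=manip.capture(n)
  if n=='scene': save(cv2.resize(im[170:300,140:300],None,fx=4.5,fy=4.5,interpolation=cv2.INTER_CUBIC),'s7.png')
  for t in ('punch_tip','round_mark'): print(n,t,manip.place_of(t,n)[:4])
P=s['position'];
print(proj((P[0],P[1],P[2]-.089),c),proj((P[0],P[1],.024),c))
print(proj((P[0],P[1],P[2]-.089),cam('scene')))
E
```

```text
8.275 [ 0.49157801 -0.23012538  0.14296543] 0.012839636630152272 [ 0.35962355 -0.02148056 -2.52519812] [ 4.97103993e-03 -2.86277709e-04 -9.99987603e-01]
wrist punch_tip [{'xy': [300.4, 93.9], 'confidence': 0.46}, {'xy': [316.6, 237.8], 'confidence': 0.43}]
wrist round_mark [{'xy': [315.0, 228.2], 'confidence': 0.82}, {'xy': [428.0, 97.8], 'confidence': 0.68}, {'xy': [440.0, 226.6], 'confidence': 0.66}, {'xy': [405.4, 306.9], 'confidence': 0.65}]
scene punch_tip [{'xy': [383.8, 310.3], 'confidence': 0.4}]
scene round_mark [{'xy': [191.8, 285.5], 'confidence': 0.8}, {'xy': [201.5, 243.8], 'confidence': 0.74}, {'xy': [156.9, 241.5], 'confidence': 0.62}, {'xy': [162.6, 266.6], 'confidence': 0.6}]
top punch_tip []
top round_mark [{'xy': [443.1, 246.6], 'confidence': 0.56}, {'xy': [423.8, 310.8], 'confidence': 0.46}, {'xy': [471.3, 327.4], 'confidence': 0.41}]
[317.73859781 236.38995833] [317.86757217 225.36339647]
[200.15907825 235.01718744]
```

View pics/w7.png

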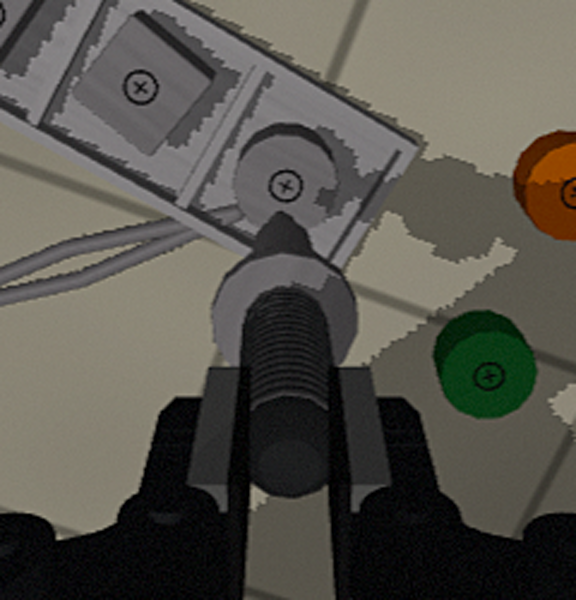

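View pics/s7.png

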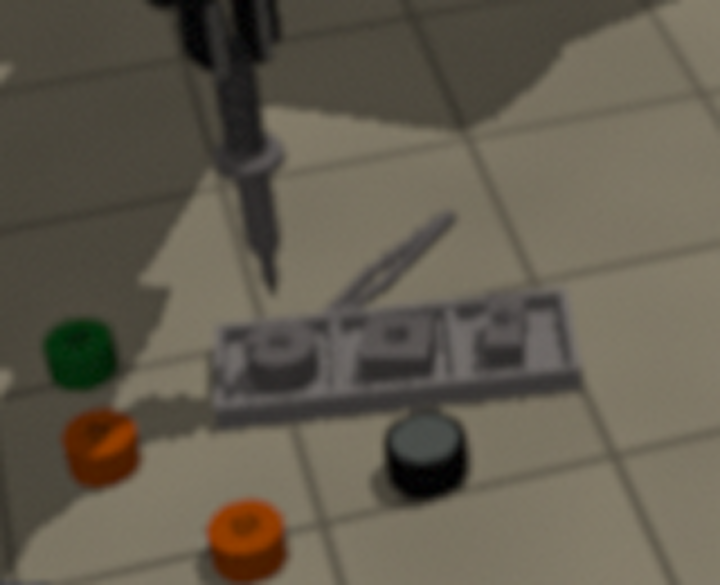

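```bash
python3 - <<'E'
from h import *
P=manip.sense()['position']; print(P); zt=P[2]-.0928
c=cam('wrist');print('wrist tip',onz((317.5,238.3),zt,c),'mark',onz((319.2,227.5),.024,c),np.subtract(onz((319.2,227.5),.024,c),onz((317.5,238.3),zt,c))*1e3)
c=cam('scene');print('scene tip',onz((200.4,234.9),zt,c),'mark',onz((202.7,245.6),.024,c),np.subtract(onz((202.7,245.6),.024,c),onz((200.4,234.9),zt,c))*1e3)
im=cv2.imread('pics/top0.png')
a=manip.capture('top'); save(cv2.resize(a[220:350,360:500],None,fx=4.5,fy=4.5),'t7.png')
E
```

```text
[ 0.49115428 -0.23076991  0.14206175]
wrist tip [ 0.48866246 -0.23148349  0.04926175] mark [ 0.49007211 -0.23221078  0.024     ] [  1.40964717  -0.72728557 -25.26174988]
scene tip [ 0.48526812 -0.22905854  0.04926175] mark [ 0.49012954 -0.22830003  0.024     ] [  4.86141785   0.75850909 -25.26174988]
```

View pics/t7.png

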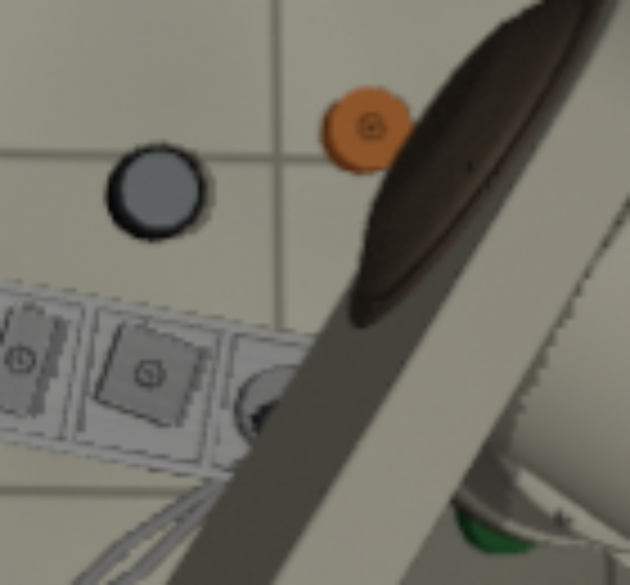

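Emit:
move_arm --pt "2 0 -12 0 0 0" --pt "2 0 -20 0 0 0" --pt "2 0 -20 0 0 0" --pt "2 0 -20 0 0 0"

```text
time: 9.28
position: [0.4931, -0.2308, 0.1221]
eef_rot: [[0.933, 0.361, 0.004], [0.361, -0.933, 0.0], [0.004, 0.001, -1.0]]
wrist_force: [0.2, -0.9, -1.6]
width: 0.0127
```

```bash
python3 - <<'E'
from h import *
s=manip.sense(); print(s['time'],s['position'],s['width'],s['wrist_force'])
im=manip.capture('wrist'); save(cv2.resize(im[180:300,250:390],None,fx=5,fy=5,interpolation=cv2.INTER_CUBIC),'w8.png')
im=manip.capture('scene'); save(cv2.resize(im[200:280,160:260],None,fx=7,fy=7,interpolation=cv2.INTER_CUBIC),'s8.png')
E
```

```text
9.275 [ 0.49313076 -0.2308485   0.12205797] 0.012746725667534431 [ 0.21397409 -0.85667178 -1.61540734]
```

View pics/w8.png

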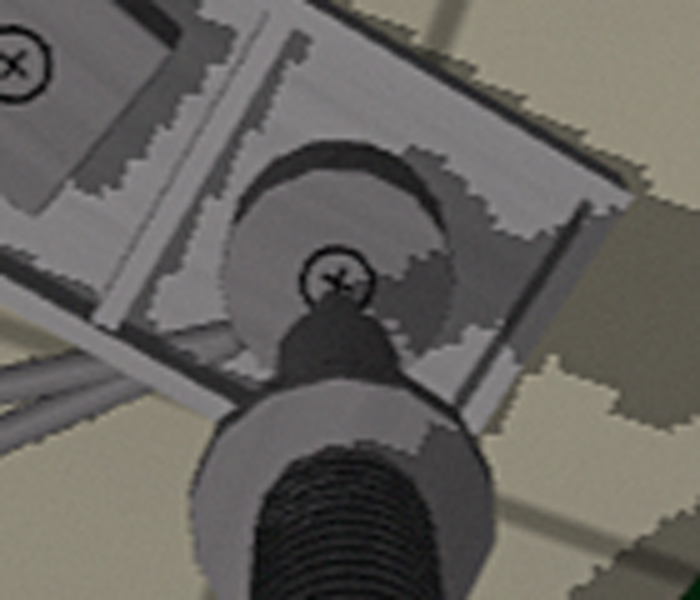

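View pics/s8.png

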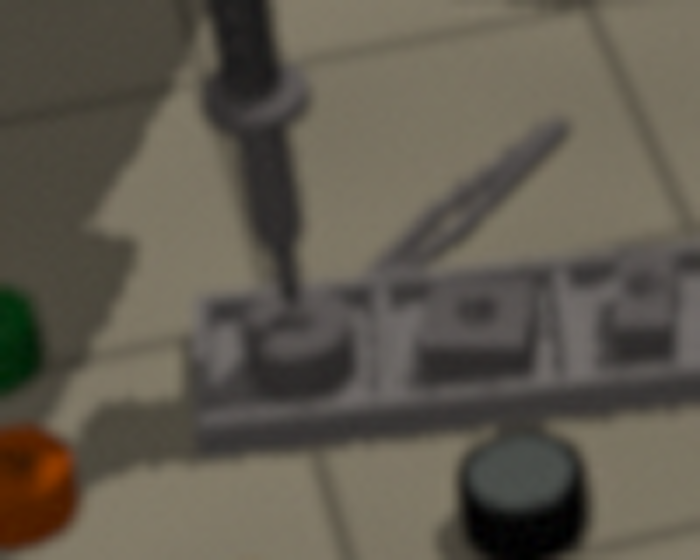

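Wrist view: the tip at crop (340,290), 5 mm above the surface, will land on the mark centre at (338,283) to within about 1 mm. The scene view agrees to about 1.5 mm. Pressing.

Emit:
move_arm --pt "0 0 -3 0 0 0" --pt "0 0 -6 0 0 0" --pt "0 0 -8 0 0 0" --pt "0 0 -9 0 0 0" --pt "0 0 -9 0 0 0"

```text
time: 10.0
position: [0.4934, -0.2311, 0.1136]
eef_rot: [[0.933, 0.361, 0.005], [0.361, -0.933, -0.001], [0.004, 0.002, -1.0]]
wrist_force: [-1.0, -0.5, 5.1]
width: 0.0129
```

```bash
python3 - <<'E'
from h import *
s=manip.sense(); print(s['time'],s['position'],s['width'],s['wrist_force'],s['wrist_torque'])
im=manip.capture('wrist'); save(cv2.resize(im[180:300,250:390],None,fx=5,fy=5,interpolation=cv2.INTER_CUBIC),'w9.png')
E
```

```text
10.0 [ 0.49341358 -0.23105749  0.11363915] 0.012859807751978106 [-0.95105589 -0.5448157   5.07661356] [0.02322436 0.03891448 0.01778439]
```

View pics/w9.png

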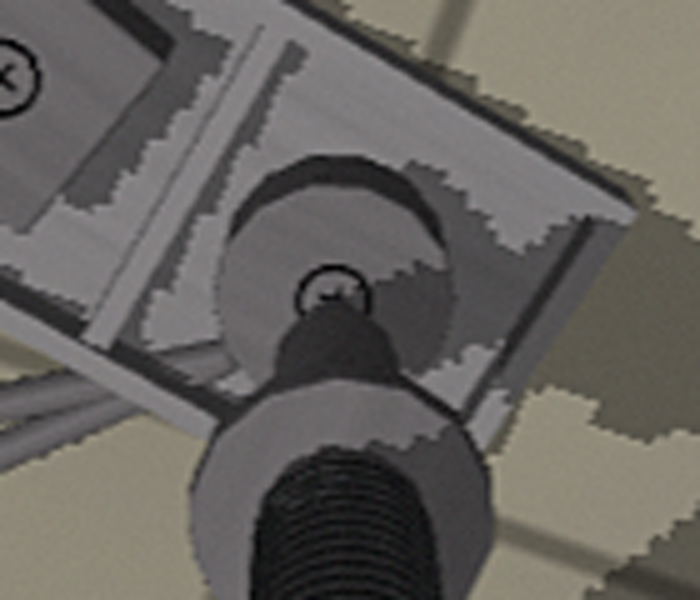

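The tip is in contact at the circle's centre with about 7 N of load, roughly 3 mm compressed. Continuing through the trip.

Emit:
move_arm --pt "0 0 -2 0 0 0" --pt "0 0 -4 0 0 0" --pt "0 0 -6 0 0 0" --pt "0 0 -6.5 0 0 0"

```text
time: 10.55
position: [0.4941, -0.2315, 0.1083]
eef_rot: [[0.933, 0.361, 0.007], [0.361, -0.933, -0.002], [0.006, 0.004, -1.0]]
wrist_force: [-0.6, 0.4, 13.4]
width: 0.0124
```

```bash
python3 - <<'E'
from h import *
s=manip.sense(); print(s['time'],s['position'],s['width'],s['wrist_force'],s['wrist_torque'])
im=manip.capture('wrist'); save(cv2.resize(im[180:300,250:390],None,fx=5,fy=5,interpolation=cv2.INTER_CUBIC),'w10.png')
E
```

```text
10.55 [ 0.49405473 -0.23146212  0.10829729] 0.012411940311927987 [-0.59694183  0.38701227 13.37627087] [ 0.13206626  0.08070843 -0.01433814]
```

View pics/w10.png

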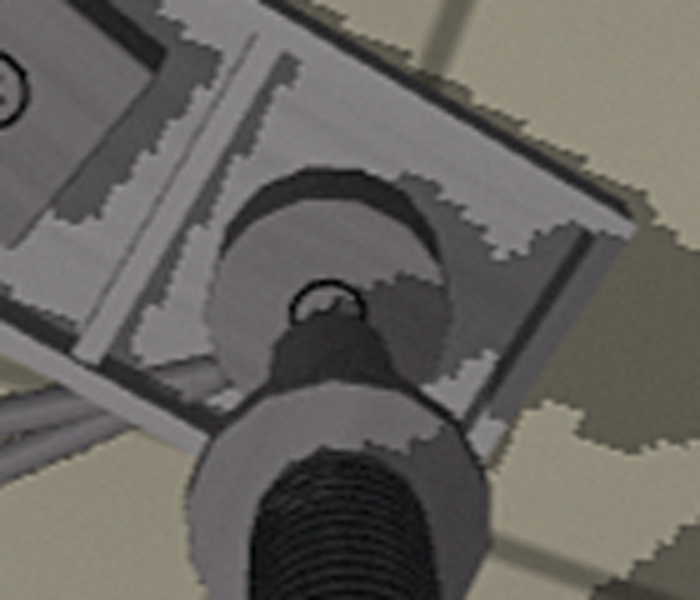

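About 15.5 N now, right at the trip point. A little further.

Emit:
move_arm --pt "-0.3 0.2 -1.2 0 0 0" --pt "-0.5 0.3 -2.4 0 0 0" --pt "-0.5 0.3 -2.6 0 0 0"

```text
time: 10.98
position: [0.4941, -0.2315, 0.1066]
eef_rot: [[0.933, 0.361, 0.009], [0.361, -0.933, -0.003], [0.007, 0.006, -1.0]]
wrist_force: [0.3, -0.3, 8.8]
width: 0.0125
```

```bash
python3 - <<'E'
from h import *
s=manip.sense(); print(s['time'],s['position'],s['width'],s['wrist_force'],s['wrist_torque'])
im=manip.capture('wrist'); save(cv2.resize(im[180:300,250:390],None,fx=5,fy=5,interpolation=cv2.INTER_CUBIC),'w11.png')
E
```

```text
10.975 [ 0.49406727 -0.23150779  0.10663237] 0.012511086191679108 [ 0.33082657 -0.28244606  8.84509072] [ 0.0017008   0.0086904  -0.02677438]
```

View pics/w11.png

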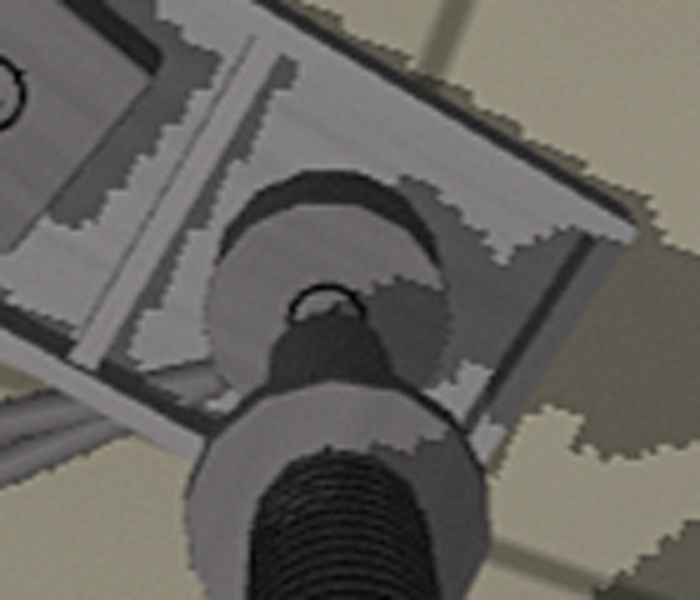

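The force has dropped to about 11 N, so the collapse is under way. Running the nose in to its stop.

Emit:
move_arm --pt "0 0 -1.2 0 0 0" --pt "0 0 -2 0 0 0" --pt "0 0 -2 0 0 0"

```text
time: 11.4
position: [0.4944, -0.2317, 0.1053]
eef_rot: [[0.933, 0.361, 0.01], [0.361, -0.933, -0.003], [0.008, 0.007, -1.0]]
wrist_force: [-1.0, 0.7, 9.2]
width: 0.0131
```

```bash
python3 - <<'E'
from h import *
s=manip.sense(); print(s['time'],s['position'],s['width'],s['wrist_force'],s['wrist_torque'],s['eef_rot'])
im=manip.capture('wrist'); save(cv2.resize(im[180:300,250:390],None,fx=5,fy=5,interpolation=cv2.INTER_CUBIC),'w12.png')
E
```

```text
11.4 [ 0.49444681 -0.23166644  0.10534029] 0.013056737154780455 [-0.96828828  0.6582135   9.16648921] [ 0.15841603  0.13810504 -0.01528882] [[ 0.9325408   0.36093649  0.00961794]
 [ 0.36098236 -0.93256608 -0.00349963]
 [ 0.00770622  0.00673545 -0.99994762]]
```

View pics/w12.png

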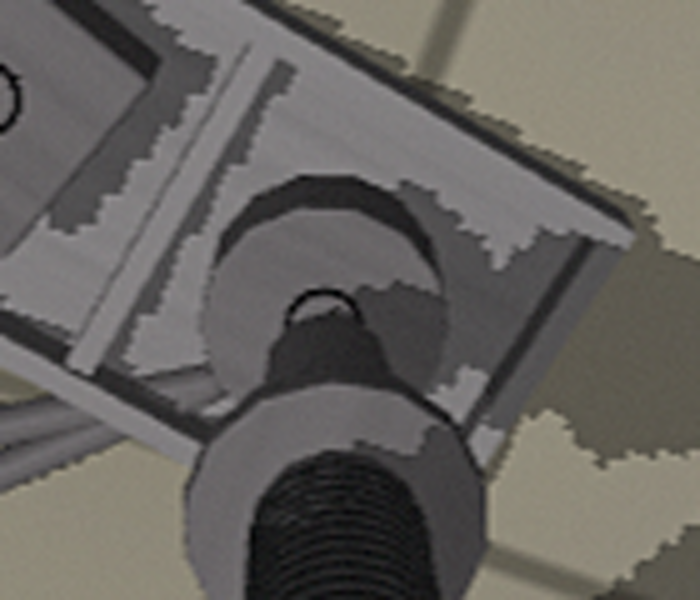

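Emit:
move_arm --pt "0 0 -1.5 0 0 0" --pt "0 0 -2.5 0 0 0"

```text
time: 11.7
position: [0.4954, -0.2323, 0.1046]
eef_rot: [[0.933, 0.361, 0.013], [0.361, -0.933, -0.005], [0.01, 0.009, -1.0]]
wrist_force: [0.1, 1.1, 23.2]
width: 0.0127
```

```bash
python3 - <<'E'
from h import *
s=manip.sense(); print(s['time'],s['position'],s['width'],s['wrist_force'],s['wrist_torque'])
im=manip.capture('wrist'); save(cv2.resize(im[180:300,250:390],None,fx=5,fy=5,interpolation=cv2.INTER_CUBIC),'w13.png')
im=manip.capture('scene'); save(cv2.resize(im[200:280,160:260],None,fx=7,fy=7,interpolation=cv2.INTER_CUBIC),'s13.png')
E
```

```text
11.7 [ 0.49544424 -0.23225519  0.10462696] 0.01267388289328921 [ 0.14322408  1.05249617 23.17163045] [ 0.32677182  0.23092508 -0.00626548]
```

View pics/s13.png

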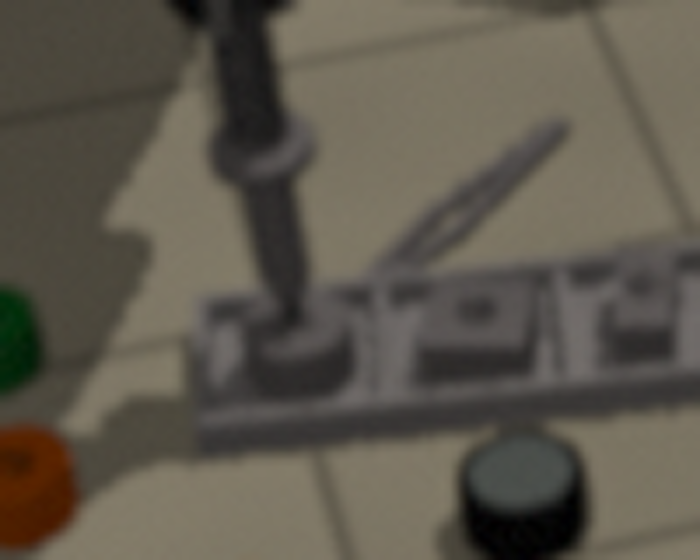

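View pics/w13.png

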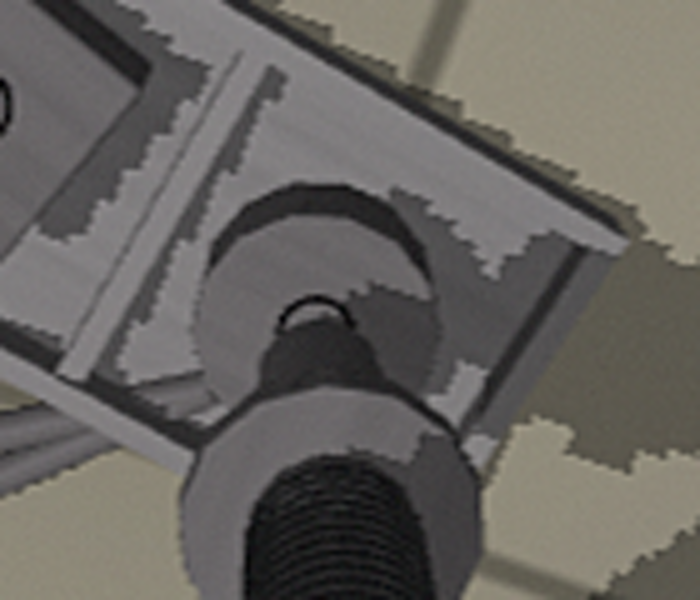

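25 N with almost no travel is above the 15 N spring maximum, so the nose is on its stop and the punch has tripped, with the point still inside the circle. Lifting.

Emit:
move_arm --pt "0 0 5 0 0 0" --pt "0 0 15 0 0 0" --pt "0 0 40 0 0 0" --pt "0 0 85 0 0 0" --pt "0 0 130 0 0 0"

```text
time: 12.42
position: [0.4951, -0.232, 0.2356]
eef_rot: [[0.933, 0.361, 0.012], [0.361, -0.933, -0.005], [0.009, 0.009, -1.0]]
wrist_force: [1.1, -0.4, -1.7]
width: 0.0126
```

```bash
python3 - <<'E'
from h import *
s=manip.sense(); print(s['time'],s['position'],s['width'],s['wrist_force'])
R=np.array(s['eef_rot']);print(R[:,2])
R0=np.array([[.9327,.3607,.0055],[.3607,-.9327,.0001],[.005,.002,-1]])
print(cv2.Rodrigues(R0@R.T)[0].ravel())
im=manip.capture('wrist'); save(im,'w14.png')
im=manip.capture('top'); save(cv2.resize(im[220:350,330:500],None,fx=4.5,fy=4.5,interpolation=cv2.INTER_CUBIC),'t14.png')
E
```

```text
12.425 [ 0.49510112 -0.23203711  0.23561202] 0.01255433458314314 [ 1.11646454 -0.39443546 -1.6530529 ]
[ 0.01163934 -0.00475578 -0.99992095]
[ 0.0047777   0.00619658 -0.00031245]
```

View pics/w14.png

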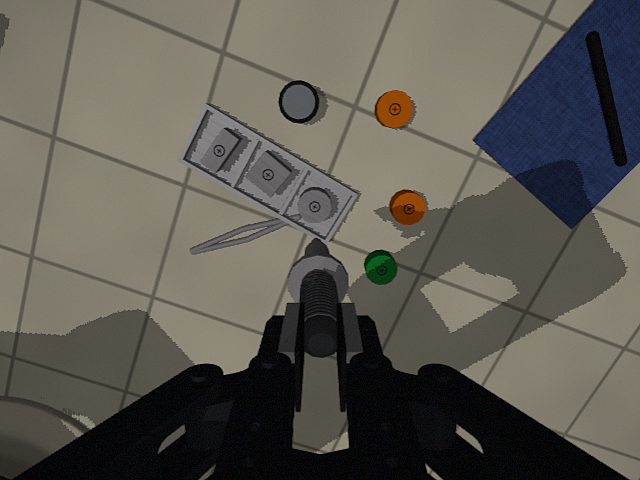

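The specimens are still in the tray, the punch is held as before, and the nose is out again (tip at about (317,240)). Returning to the fork and taking out the small tool tilt.

Emit:
move_arm --pt "0 55 4 0.0048 0.0062 0" --pt "1 110 4 0.0048 0.0062 0" --pt "2 165 4 0.0048 0.0062 0" --pt "3 220 4 0.0048 0.0062 0" --pt "4 275 4 0.0048 0.0062 0"

```text
time: 13.15
position: [0.5, 0.0438, 0.2425]
eef_rot: [[0.933, 0.361, 0.011], [0.361, -0.933, -0.004], [0.009, 0.008, -1.0]]
wrist_force: [1.1, -0.9, -2.4]
width: 0.0129
```

Emit:
move_arm --pt "0.5 55 0 0 0 0" --pt "0.6 100 0 0 0 0" --pt "0.6 116 0 0 0 0" --pt "0.6 116 0 0 0 0" --pt "0.6 116 0 0 0 0"

```text
time: 13.78
position: [0.5007, 0.1588, 0.2421]
eef_rot: [[0.933, 0.36, 0.01], [0.36, -0.933, -0.004], [0.008, 0.008, -1.0]]
wrist_force: [0.0, 0.0, -1.9]
width: 0.0124
```

```bash
python3 - <<'E'
from h import *
s=manip.sense(); print(s['time'],s['position'],s['width'],s['wrist_force'],s['eef_rot'][:,2])
a=cv2.imread('pics/w6.png')[130:370,240:400]
im=manip.capture('wrist'); b=im[130:370,240:400,::-1]
cv2.imwrite('pics/w15.png',cv2.resize(np.hstack([a,b]),None,fx=2.4,fy=2.4,interpolation=cv2.INTER_CUBIC))
E
```

```text
13.775 [0.50065782 0.15880917 0.24211487] 0.012381620634792425 [ 0.04907804  0.04388865 -1.94147478] [ 0.01018092 -0.0043937  -0.99993852]
```

View pics/w15.png

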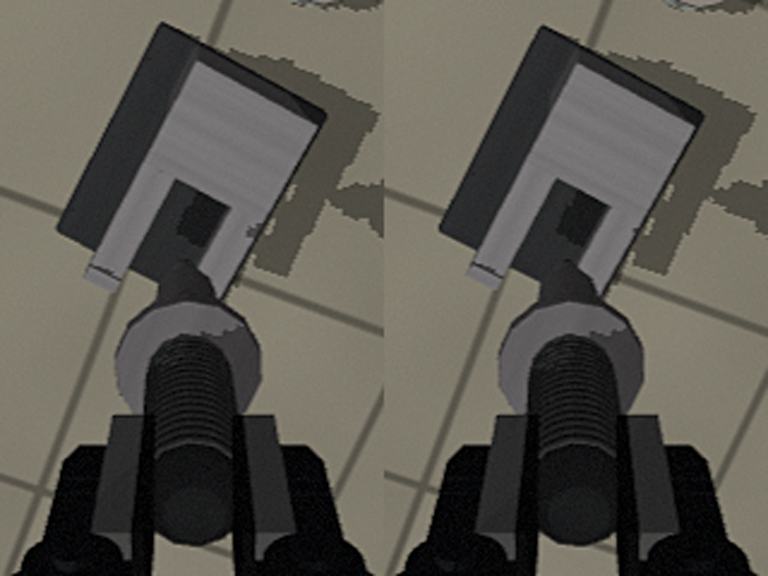

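The punch sits in the gripper exactly as after the first lift (left and right panels match). Now descending over the slot.

Emit:
move_arm --pt "-1 0 0 0.008 0.008 0" --pt "-1 0 -20 0.008 0.008 0" --pt "-1 0 -45 0.008 0.008 0" --pt "-1 0 -70 0.008 0.008 0" --pt "-1 0 -90 0.008 0.008 0"

```text
time: 14.45
position: [0.4996, 0.1579, 0.1513]
eef_rot: [[0.933, 0.359, 0.002], [0.359, -0.933, 0.004], [0.003, -0.003, -1.0]]
wrist_force: [1.2, 0.1, -2.1]
width: 0.0124
```

```bash
python3 - <<'E'
from h import *
s=manip.sense(); print(s['time'],s['position'],s['wrist_force'],s['eef_rot'][:,2])
im=manip.capture('wrist'); save(cv2.resize(im[130:370,220:420],None,fx=2.4,fy=2.4,interpolation=cv2.INTER_CUBIC),'w16.png')
E
```

```text
14.45 [0.4996006  0.1579033  0.15127911] [ 1.24098898  0.11658987 -2.06834553] [ 0.0016485   0.00383562 -0.99999129]
```

View pics/w16.png

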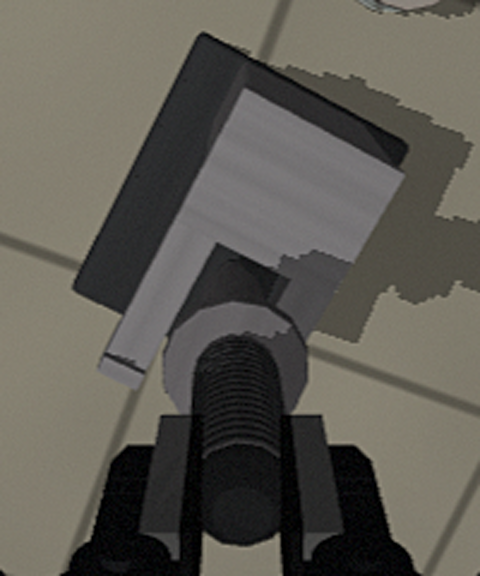

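The barrel is already between the prongs with no contact. Lowering to near seating.

Emit:
move_arm --pt "0.2 1 -12 -0.0035 -0.0035 0" --pt "0.2 1 -25 -0.0035 -0.0035 0" --pt "0.2 1 -36 -0.0035 -0.0035 0" --pt "0.2 1 -40 -0.0035 -0.0035 0" --pt "0.2 1 -41 -0.0035 -0.0035 0"

```text
time: 15.12
position: [0.499, 0.1589, 0.108]
eef_rot: [[0.933, 0.359, 0.002], [0.359, -0.933, 0.0], [0.002, 0.001, -1.0]]
wrist_force: [-1.3, 0.7, -0.3]
width: 0.0127
```

```bash
python3 - <<'E'
from h import *
s=manip.sense(); print(s['time'],s['position'],s['wrist_force'],s['wrist_torque'],s['eef_rot'][:,2])
a=cv2.imread('pics/w4.png')[130:370,240:400]
im=manip.capture('wrist'); b=im[130:370,240:400,::-1]
cv2.imwrite('pics/w17.png',cv2.resize(np.hstack([a,b]),None,fx=2.4,fy=2.4,interpolation=cv2.INTER_CUBIC))
E
```

```text
15.125 [0.49903281 0.15885801 0.10796434] [-1.2960722   0.70129941 -0.29042933] [0.02679501 0.11051176 0.00728789] [ 2.45723091e-03  1.85582114e-05 -9.99996981e-01]
```

View pics/w17.png

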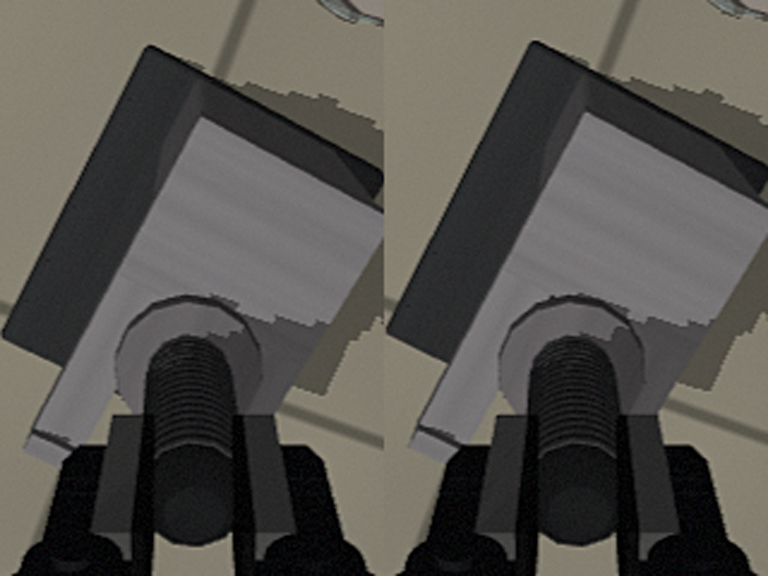

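The pose matches the original hang and the weight has come off the wrist, so the collar is touching down. A last 0.7 mm, then release.

Emit:
move_arm --pt "0.3 0 -0.7 0 0 0" --pt "0.3 0 -0.7 0 0 0"

```text
time: 15.42
position: [0.4996, 0.159, 0.1079]
eef_rot: [[0.933, 0.359, 0.003], [0.359, -0.933, 0.0], [0.003, 0.001, -1.0]]
wrist_force: [-1.8, 0.4, 3.6]
width: 0.0128
```

```bash
python3 - <<'E'
from h import *
s=manip.sense(); print(s['time'],s['position'],s['wrist_force'],s['wrist_torque'])
E
```

```text
15.425 [0.4995987  0.15898474 0.10786889] [-1.80922691  0.35658972  3.58986676] [0.12578991 0.16203021 0.02186248]
```

Seated: the wrist now reads +3.6 N, the same as when I first gripped it. Opening.

Emit:
move_arm --pt "0 0 0 0 0 0" --pt "0 0 0 0 0 0" --pt "0 0 0 0 0 0" --pt "0 0 0 0 0 0" --pt "0 0 0 0 0 0" --grip 85

```text
time: 16.05
position: [0.4996, 0.159, 0.1079]
eef_rot: [[0.933, 0.359, 0.003], [0.359, -0.933, 0.0], [0.003, 0.001, -1.0]]
wrist_force: [-0.2, 0.5, 0.2]
width: 0.085
```

```bash
python3 - <<'E'
from h import *
s=manip.sense(); print(s['time'],s['position'],s['wrist_force'],s['width'])
im=manip.capture('wrist'); save(im,'w18.png')
E
```

```text
16.05 [0.49961226 0.15895748 0.10786661] [-0.22909069  0.46863888  0.18062712] 0.08497454341423612
```

View pics/w18.png

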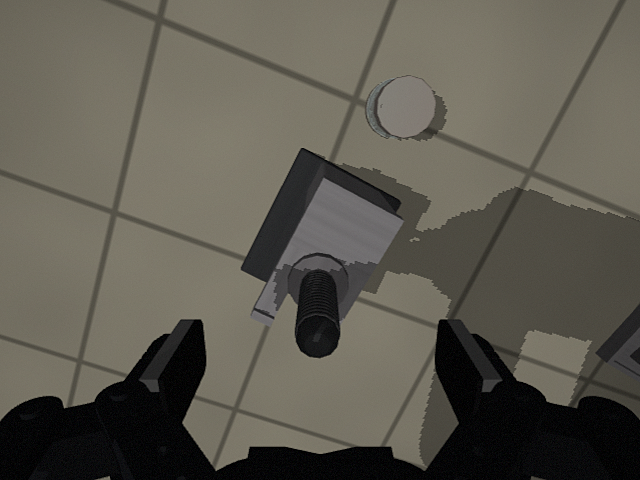

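The fingers are open and clear, and the punch stands upright in the fork. Retreating straight up.

Emit:
move_arm --pt "0 0 30 0 0 0" --pt "0 0 70 0 0 0" --pt "0 0 110 0 0 0" --pt "0 0 120 0 0 0" --pt "0 0 120 0 0 0"

```text
time: 16.73
position: [0.4997, 0.159, 0.2278]
eef_rot: [[0.933, 0.359, 0.004], [0.359, -0.933, 0.0], [0.004, 0.001, -1.0]]
wrist_force: [-0.8, 0.2, -0.5]
width: 0.0851
```

Emit:
move_arm --pt "-20 -50 0 0 0 0" --pt "-30 -105 0 0 0 0" --pt "-30 -160 0 0 0 0" --pt "-30 -160 0 0 0 0"

```text
time: 17.23
position: [0.4691, -0.004, 0.2262]
eef_rot: [[0.935, 0.355, 0.002], [0.355, -0.935, 0.0], [0.002, 0.001, -1.0]]
wrist_force: [-0.5, 0.7, -0.0]
width: 0.0851
```

```bash
python3 - <<'E'
from h import *
s=manip.sense(); print(s['time'],s['position'],s['wrist_force'])
im=manip.capture('scene'); save(im,'s19.png'); save(cv2.resize(im[140:280,130:430],None,fx=2.6,fy=2.6,interpolation=cv2.INTER_CUBIC),'s19c.png')
im=manip.capture('top'); save(im,'t19.png')
E
```

```text
17.225 [ 0.46907844 -0.00398925  0.2262445 ] [-0.53457824  0.74449508 -0.02978619]
```

View pics/s19c.png

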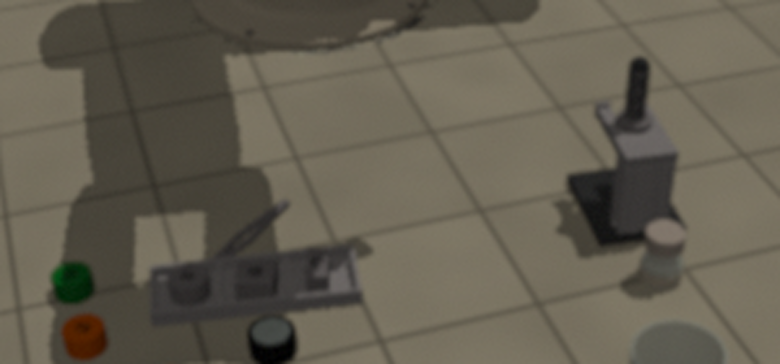

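View pics/t19.png

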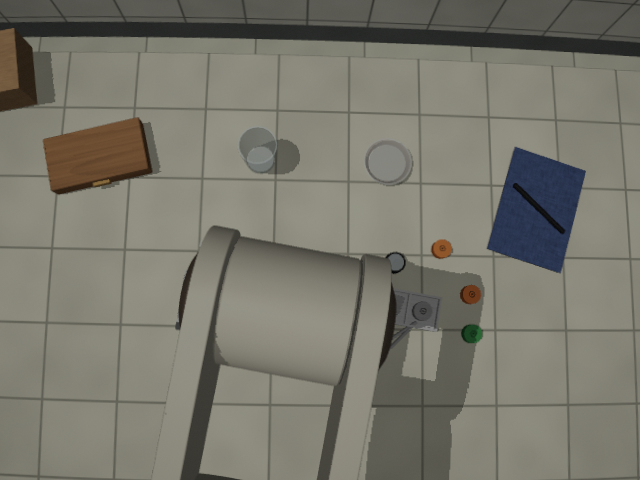

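The punch hangs upright in the fork. The specimens, discs, loupe, jar, beaker and dish are where they were. Handing in.

```bash
python3 -c "
from plant import manip
manip.close_job()"
```

```text
the job is handed in; nothing more can be done
```

I took the punch from the fork, tripped it once inside the scribed circle on the round steel specimen, hung it back by its collar and let go. I handed the job in at about 17 s of the 50 s limit.

- **Position on the mark:** the wrist view put the point within about 1 mm of the circle's centre just before contact, and the scene view within about 1.5 mm. While pressing, the arm drifted about 2 mm and the tool tilted up to about 0.8°. The point still showed inside the circle.
- **Trip:** there is no direct reading of the nose. The load rose to about 15.5 N and fell to about 11 N. It then climbed to about 25 N with almost no travel, which means the nose had reached its stop. The highest wrist force I read was 23 N.
- **Rehang:** the punch's final pose matched its original one to within about 1 mm, and the wrist force was back near zero once the fingers opened. The last scene picture shows it upright in the fork.
- **Rest of the bench:** the specimens are in the tray and nothing else looks moved. The arm hid the stand, the jar and part of the tray in the last top view, so for those I relied on the scene view.

Two readings disagreed. The gripper width read 12.7 mm on the 18 mm knurling throughout, though the grip looked sound and did not slip. The top camera also put the stand about 4 mm from the wrist camera's estimate, and I used the wrist's.

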